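# Fetch a glue-stick cap from under the drying rack with a reacher

### The arm

A 7-joint arm with a two-finger parallel gripper is mounted at the origin on the work surface. World frame = base frame: x ahead of the robot, y to its left, z up, the work surface at z = 0. Lengths are in m, angles in rad, forces in N, time in s.
With the tool pointing down it reaches from about 0.425 to 0.875 m from the base axis. Payload 8.4 kg.
Tool frame: the origin (TCP) lies on the mounting face of the last link; the fingertips stand 182 mm ahead of it and the grasp point (between the pads) lies 164 mm ahead of it; z points along the fingers, y is the direction in which the jaws open and shut (so a half turn about z gives the same grasp; the last joint's range is limited). The gripper opens to 87 mm and grips with 3 to 60 N. Pads are 19 mm wide; open, the fingers measure 117 mm over their backs; the gripper's body (75 mm by 190 mm) begins 51 mm behind the grasp point.
Start: joints at [1.093, 0.333, 0.04, 1.465, -0.013, 1.343, -0.059], TCP at [0.24, -0.604, 0.405] pointing down, gripper open.
Joint ranges: [-2.58, 2.58], [-0.38, 2.09], [-1.3, 1.39], [0.25, 2.4], [-1.5, 4.64], [0.08, 2.09], [-2.65, 2.65]. Speed limits (rad/s): [2.22, 2.22, 2.79, 2.79, 3.14, 3.14, 3.14].

### API

Orientations are given as a rotation vector (axis times angle).
In Python, from bench import r gives the robot as it stands.
- The arm moves only by the tool drive_tool, never from a script. Its argument "steps" is a list of rows, each an object with "linear": the shift along the tool's x, y, z in m, a list of three; "dr": the turn, a rotation vector about the tool's x, y, z in degrees, a list of three. A call has 1 to 8 rows; each row is the pose to reach, as a shift and turn from the pose commanded when the call began, along the tool's axes at that moment; what a row does not reach only later rows make up. A row lasts 1/8 s, in which the tool goes at most 62.5 mm and 10.7 degrees, less where a joint would pass 70% of its speed; a pose out of reach is approached as far as the arm can. A call with a gripper value outside its range is refused whole. "grip" is the opening, from -1 (shut) to 1 (fully open), set as the call begins (left out, the last holds). The fingers move at their own pace and stop on an object; the grip force is fixed at half the most. Time passes only in rows, so rows that repeat a pose let the fingers close. It gives the time, the measured TCP pose, the force and the opening at its end, in the units of the state.
- r.state(): the state, without advancing time (a new reading comes with each control period).
- r.read_camera(name): name is "scene" or "side" or "wrist"; returns (picture, depth): 400x640x3 uint8, red, green, blue; 400x640 float32, m along the optical axis (not along the pixel's ray), 0 where there is no reading.
- r.camera_info(name): a dict with "fx", "fy", "cx", "cy" (pixels), "T" (4x4, takes a point from camera to world coordinates). Camera axes: x right, y down, z forward; pixel columns grow to the right and rows downward; lengths in m; the calibration is good to about 2 mm. A picture is of the moment at which its call begins: read the wrist's pose just before it. camera_info takes no time and is no camera call; for the wrist camera it gives the pose at the moment of the call.
- r.job_done(): hands the job in, once; it reports no verdict.
The state is a dict: "clock": time; "joint_positions": joint angles; "joint_vel": joint speeds; "effort": joint torques, N m; "position": TCP position; "tool_rot": TCP orientation; "contact_force": force on the tool from outside, world axes, zero at the start; "moment": the same for the moment, N m; "width": finger opening in m.
Only numpy, scipy, OpenCV 4.12 (cv2) and the standard library are available. Lean on these libraries where they do the work, as an engineer would, in place of code of your own. Each camera call takes 0.05 s, during which the arm holds its last target.

### The job

The white glue-stick cap has ended up under the low wire drying rack, where hands do not fit and must not touch it. Pick up the small reacher, grip the cap gently between both its jaws under the rack by squeezing the trigger, bring it out of the rack's open front held off the desk, and set it down without dropping it, standing on the cork block. Then leave the reacher lying on its sole on the desk, clear of the cap, the block and the rack, and leave the eraser, the glue bottle and the card house where they are.

Things in the scene. Friction and masses are not known exactly. Their poses are not given: they have to be found in the camera images.
- reacher: Grey reacher, 335 mm long, 0.3 kg, lying on its flat sole, trigger at its side. Origin under the handle; +x forward to the jaws, +y to the fixed grip bar, z up. Centre of mass near x = 0. Butt back to x = -125 mm, 34 mm high. Head 56 mm wide, 30 high, underside at z = 0, x = 115 to 149; palm ends at 155. Open jaw tips at x = 210, 77 mm apart over their outsides. Ahead of the handle: 36 mm high.
- reacher_grip (a point): Where to pinch: mid handle, 22 mm above the sole. The handle is two upright bars: fixed bar, outer face y = +24 mm, z 0 to 40, x -60 to 45; trigger bar, outer face y = -24, z 4 to 38, x -42 to 42; 48 mm over both when free. Pinch both from above, closing along y. A light pinch (5 to 9 N) carries the tool with its jaws open. Axes as reacher.
- reacher_mouth (a point): Middle of the space between the jaw pads, 190 mm ahead of reacher_grip, 19 mm above the sole; the cap's axis should be here when the jaws close. Axes as reacher, fixed to it. Note: as a centred hand squeezes 14 mm, the fixed bar comes in by half of it, so the whole reacher shifts about 7 mm to its own -y side relative to the hand, and back when eased.
- jaw_left: Jaw on the +y side, hinged on an upright pin at its origin (135 mm ahead of the handle's origin, 20 mm to +y, sole height). Rubber pad 34 to 76 mm ahead of the pin, 4 to 34 mm above the sole, 6 mm thick. Axes agree with the reacher's when open; turns -0.28 rad about z to close on the cap. Pads then 28 mm apart and parallel; open, 58 mm apart at their middles.
- jaw_right: The mirror image of jaw_left, on the reacher's -y side (20 mm to -y); closing turns it by +0.28 rad about z.
- cap: White ribbed plastic glue-stick cap, a cylinder 28 mm in diameter and 36 mm high, standing on the desk under the rack, 10 to 25 g, thin-walled: grip gently. Origin at the centre of its underside, z up its axis.
- rack: Low steel-wire drying rack, fixed, 180 mm deep (x), 280 wide (y). Origin on the desk under its centre. Wire grid 72 to 82 mm above the desk, 24 mm clear between wires; four 10 mm posts at x = +-85, y = +-135 mm. Open front at x = -85, towards the robot's right; +x leads straight in. Cap and eraser stand under it in either order, 40 to 60 mm either side of the middle, 80 to 105 mm in.
- block: Fixed square block of cork, 110 x 110 mm, 15 mm high. Origin at the centre of its underside on the desk; its top is at z = 15 mm. With the reacher in front of the rack, its butt may pass over the block.
- eraser: Dark rubber eraser, 42 x 20 x 13 mm, lying beside the cap under the rack. Origin at the centre of its underside. Leave it there.
- glue: White glue bottle, 48 mm in diameter, 130 mm tall, on the desk to the left of the rack. Origin under its centre. Leave alone.
- house: White card model house, about 80 x 94 x 80 mm, on the desk to the left of the rack. Origin under its centre. Leave alone.
- trigger: Black trigger bar, slides to the reacher's +y when squeezed, up to 18 mm; origin at the reacher's origin when free. Preloaded spring: gives only from 12 N, then 0.3 N per mm; at 14 mm (34 mm over both bars, 16 N) the jaws meet the cap. Each N above 16 presses each jaw with 0.45 N. 22 to 30 N holds the cap well, 40 N crushes it. Ease to a light pinch and the spring opens the jaws.
Mind the look-alikes: they are no part of the job. Of the things shaped like the cap, the white one is meant.

How it is judged:
By the outcome, as a careful person would: the job done as asked, in the order asked, and still so for the second after the job is handed in, with the robot touching nothing.
It also fails if it takes over 58 s, if anything falls off the work surface, if the arm or the gripper's body presses on something with over 40 N, if the wrist force passes 120 N, or if a joint passes its speed limit or range.

## Working session

There is one attempt and no reset: what is moved stays moved. The work goes in short steps, Python scripts to look and compute and a tool call to move; the robot and the scene stay as the last step left them, time stands still between calls to the robot, and variables do not carry over. Pictures are saved under pics/ and viewed, and the job is handed in when it is done.

Besides the shell and the picture viewer there is one more tool, called after ">>>" as name([rows], argument=value, ...), one row to a line, values as JSON. drive_tool: Moves the arm, as the interface text tells. Its arguments: {"type":"object","properties":{"steps":{"type":"array"},"grip":{"type":"number"}},"required":["steps"]}

```bash
ls; mkdir -p pics; python3 - <<'E'
from bench import r
import cv2,numpy as np
s=r.state()
for k in s: print(k,np.round(s[k],4))
for n in ["scene","side","wrist"]:
    i=r.camera_info(n); print(n,i["fx"],i["fy"],i["cx"],i["cy"]);print(np.round(i["T"],4).tolist())
    p,d=r.read_camera(n)
    cv2.imwrite(f"pics/{n}0.png",p[:,:,::-1]); np.save(f"pics/{n}0.npy",d); np.save(f"pics/{n}0T.npy",i["T"])
E
```

```text
pics
clock 0.0
joint_positions [ 1.0928  0.3339  0.0399  1.4663 -0.0134  1.3433 -0.0585]
joint_vel [-0.0007 -0.0001 -0.0005 -0.     -0.0022 -0.0008 -0.0003]
effort [ 7.00000e-04 -6.56356e+01  1.33560e+00 -4.03800e+01 -5.97000e-02
  4.49000e-02  1.00000e-04]
position [ 0.2403 -0.6038  0.4038]
tool_rot [-3.0839e+00 -5.9110e-01  6.0000e-04]
contact_force [0.6544 0.8956 0.1643]
moment [ 0.0044  0.0509 -0.0034]
width 0.087
scene 512.3829497027746 512.3829497027746 321.4303285396611 196.98254568293254
[[-0.8624, 0.3416, -0.3736, 1.0256], [0.5061, 0.5664, -0.6504, 0.8307], [-0.0105, -0.75, -0.6614, 0.805], [0.0, 0.0, 0.0, 1.0]]
side 478.3095120776712 478.3095120776712 314.6966598322768 206.81905526554914
[[-0.7863, -0.4227, 0.4506, 0.0153], [-0.6178, 0.5475, -0.5644, 0.7928], [-0.0081, -0.7222, -0.6916, 0.9586], [0.0, 0.0, 0.0, 1.0]]
wrist 318.2001085670016 318.2001085670016 324.0233192345456 196.14377056105502
[[0.3693, -0.8896, -0.2687, 0.3138], [-0.9293, -0.3541, -0.105, -0.574], [-0.0018, 0.2885, -0.9575, 0.3847], [0.0, 0.0, 0.0, 1.0]]
```

View pics/scene0.png

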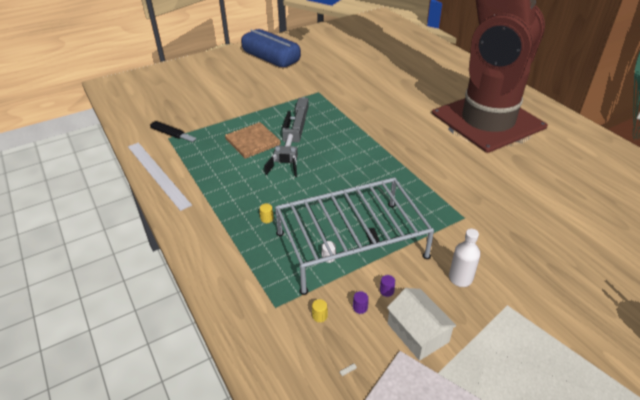

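View pics/side0.png

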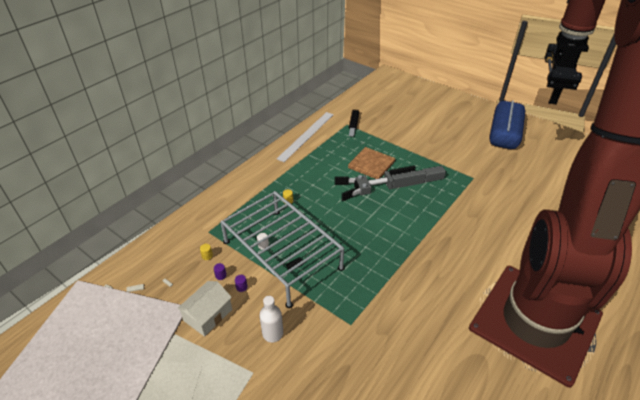

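View pics/wrist0.png

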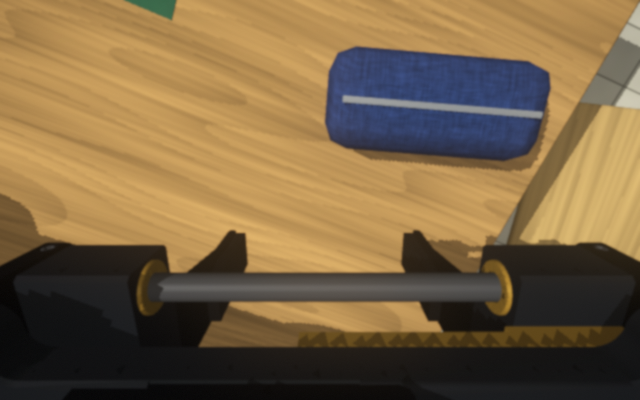

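Scene view: white cap at (328,248) and eraser at (375,235) under the rack; reacher at (290,140), cork at (252,140). Side view: cap at (263,241), eraser at (293,263), reacher at (395,182), cork at (372,162). The yellow (266,213; 320,310) and purple (361,302; 387,286) caps are look-alikes outside the rack. The white one under the rack fits. Next, enlarged crops.

```bash
python3 - <<'E'
import cv2
a=cv2.imread("pics/scene0.png");b=cv2.imread("pics/side0.png")
def crop(im,x,y,w,h,n,s=4):
    cv2.imwrite(n,cv2.resize(im[y:y+h,x:x+w],None,fx=s,fy=s,interpolation=cv2.INTER_CUBIC))
crop(a,260,170,190,130,"pics/c1.png")
crop(b,215,185,140,130,"pics/c2.png")
crop(a,210,85,130,100,"pics/c3.png",5)
crop(b,330,140,130,70,"pics/c4.png",6)
E
```

```text
(no output)
```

View pics/c1.png

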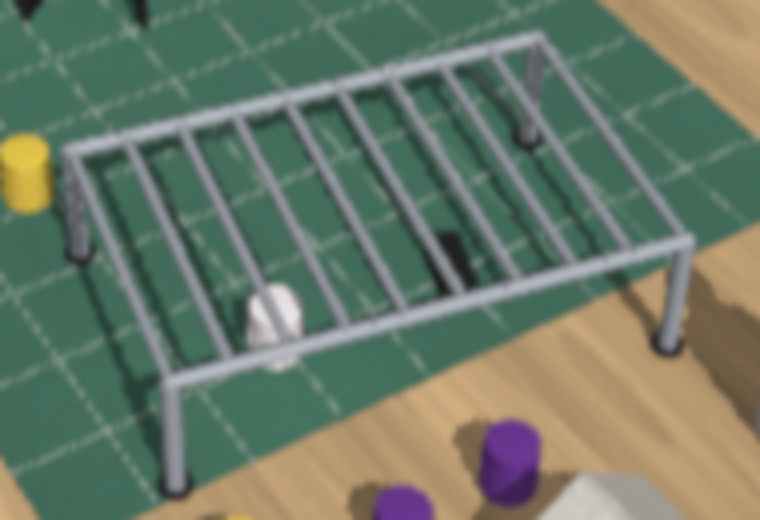

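View pics/c2.png

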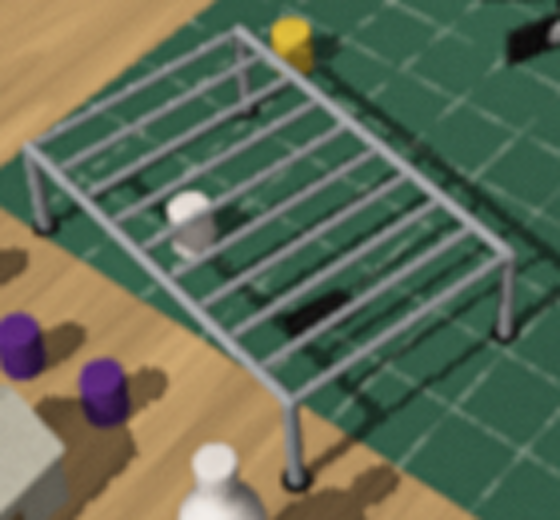

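View pics/c3.png

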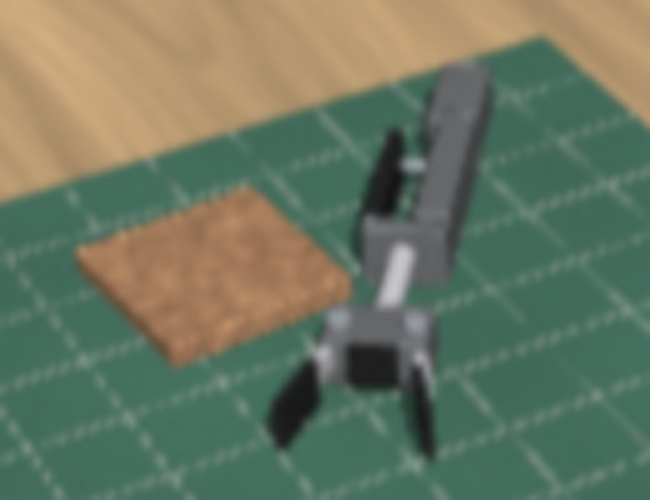

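View pics/c4.png

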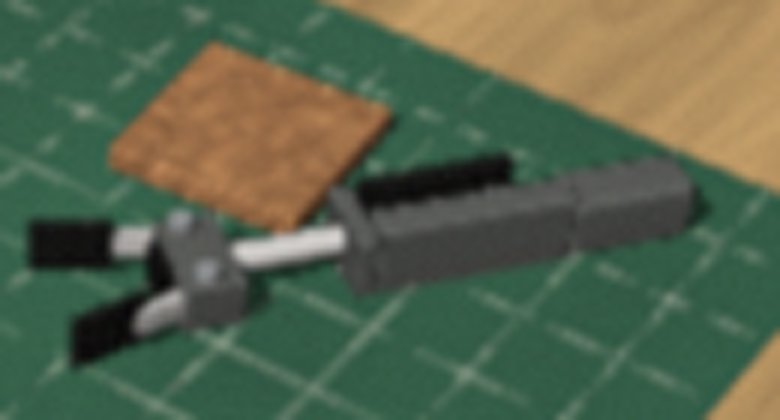

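Crops confirm: white ribbed cap at scene (328,250), dark eraser at (374,236), reacher's head toward the rack and the trigger (black bar) on the block side. Measuring.

```bash
cat > h.py <<'E'
import numpy as np,cv2
K={"scene":(512.383,512.383,321.43,196.98),"side":(478.31,478.31,314.70,206.82),"wrist":(318.2,318.2,324.02,196.14)}
T={n:np.load(f"pics/{n}0T.npy") for n in ("scene","side")}
def ray(n,u,v,Tm=None):
    fx,fy,cx,cy=K[n]; t=T[n] if Tm is None else Tm
    return t[:3,3],t[:3,:3]@np.array([(u-cx)/fx,(v-cy)/fy,1.])
def onz(n,u,v,z,Tm=None):
    o,d=ray(n,u,v,Tm); return o+d*(z-o[2])/d[2]
def proj(n,p,Tm=None):
    fx,fy,cx,cy=K[n]; t=T[n] if Tm is None else Tm
    c=t[:3,:3].T@(np.asarray(p)-t[:3,3]); return np.array([fx*c[0]/c[2]+cx,fy*c[1]/c[2]+cy])
def tri(a,b):
    A=[];B=[]
    (o1,d1),(o2,d2)=a,b
    d1=d1/np.linalg.norm(d1);d2=d2/np.linalg.norm(d2)
    P1=np.eye(3)-np.outer(d1,d1);P2=np.eye(3)-np.outer(d2,d2)
    return np.linalg.solve(P1+P2,P1@o1+P2@o2)
E
python3 - <<'E'
from h import *
np.set_printoptions(precision=4,suppress=True)
c1=lambda u,v:(260+u/4,170+v/4); c2=lambda u,v:(215+u/4,185+v/4)
c3=lambda u,v:(210+u/5,85+v/5); c4=lambda u,v:(330+u/6,140+v/6)
print("rack corners top z.077 scene/side")
# order: front-near robot(right low), front-far, back-far, back-near
sc=[(541,40),(70,152),(170,380),(690,241)]; sd=[(508,256),(238,32),(30,150),(290,402)]
ps=[]
for a,b in zip(sc,sd):
    p=onz("scene",*c1(*a),.080);q=onz("side",*c2(*b),.080);print(p,q,tri(ray("scene",*c1(*a)),ray("side",*c2(*b))));ps.append((p+q)/2)
ps=np.array(ps);print("center",ps.mean(0), "len",[np.linalg.norm(ps[i]-ps[(i+1)%4]) for i in range(4)])
d=(ps[3]+ps[2]-ps[0]-ps[1]);w=(ps[0]+ps[3]-ps[1]-ps[2]);print("x yaw",np.degrees(np.arctan2(d[1],d[0])),"y yaw-90",np.degrees(np.arctan2(w[1],w[0])), np.degrees(np.arctan2(-w[1],-w[0])))
print("feet",[onz("scene",*c1(*a),0.0) for a in [(528,137),(80,255),(177,487),(668,345)]])
print("feet side",[onz("side",*c2(*a),0.0) for a in [(505,332),(247,108),(42,227),(296,482)]])
print("cap by centroid z.018",onz("scene",*c1(274,325),.018),onz("side",*c2(192,225),.018),tri(ray("scene",*c1(274,325)),ray("side",*c2(192,225))))
print("eraser",onz("scene",*c1(455,264),.007),onz("side",*c2(317,313),.010))
print("block top corners",[onz("scene",*c3(*a),.015) for a in [(77,253),(250,187),(352,278),(178,360)]],[onz("side",*c4(*a),.015) for a in [(110,155),(213,43),(392,112),(292,228)]])
for n,im in(("scene",'pics/scene0.png'),("side",'pics/side0.png')):
    pic=cv2.imread(im);h=cv2.cvtColor(pic,cv2.COLOR_BGR2HSV)
    m=cv2.inRange(h,(3,90,60),(16,220,230));x,y,w_,h_=(215,115,75,50) if n=="scene" else (340,140,60,45)
    mm=np.zeros_like(m);mm[y:y+h_,x:x+w_]=m[y:y+h_,x:x+w_]
    c=max(cv2.findContours(mm,0,2)[0],key=cv2.contourArea);M=cv2.moments(c);print("cork",cv2.contourArea(c),onz(n,M['m10']/M['m00'],M['m01']/M['m00'],.0145))
# reacher butt top and head corners
print("butt top rear corners scene z.034",onz("scene",*c3(447,65),.034),onz("scene",*c3(490,70),.034))
print("butt top rear corners side",onz("side",*c4(650,160),.034),onz("side",*c4(688,180),.034))
print("pins scene z.03",onz("scene",*c3(341,322),.031),onz("scene",*c3(416,325),.031))
print("pins side",onz("side",*c4(182,224),.031),onz("side",*c4(206,272),.031))
E
```

```text
rack corners top z.077 scene/side
[0.4471 0.1532 0.08  ] [0.4437 0.1518 0.08  ] [0.4448 0.1503 0.0774]
[0.7124 0.1004 0.08  ] [0.7088 0.1001 0.08  ] [0.7112 0.0977 0.0771]
[0.7431 0.2646 0.08  ] [0.7396 0.2667 0.08  ] [0.7422 0.264  0.0775]
[0.4777 0.3179 0.08  ] [0.4772 0.3163 0.08  ] [0.4772 0.3168 0.0796]
center [0.5937 0.2089 0.08  ] len [np.float64(0.27036630043900517), np.float64(0.16824850498826777), np.float64(0.2688446175603989), np.float64(0.1677165466334125)]
x yaw 79.22782415500443 y yaw-90 168.9057079065916 -11.094292093408397
feet [array([0.4429, 0.1462, 0.    ]), array([ 0.7108,  0.0975, -0.    ]), array([0.7423, 0.2644, 0.    ]), array([0.4765, 0.3151, 0.    ])]
feet side [array([ 0.4466,  0.1467, -0.    ]), array([0.7128, 0.0939, 0.    ]), array([0.7462, 0.2647, 0.    ]), array([0.4782, 0.3156, 0.    ])]
cap by centroid z.018 [0.6546 0.2111 0.018 ] [0.6551 0.2125 0.018 ] [0.655  0.2122 0.0186]
eraser [0.5425 0.2146 0.007 ] [0.546  0.2144 0.01  ]
block top corners [array([ 0.6749, -0.2971,  0.015 ]), array([ 0.5669, -0.3071,  0.015 ]), array([ 0.558 , -0.1988,  0.015 ]), array([ 0.6675, -0.1803,  0.015 ])] [array([ 0.6614, -0.1874,  0.015 ]), array([ 0.6729, -0.301 ,  0.015 ]), array([ 0.5639, -0.3081,  0.015 ]), array([ 0.5545, -0.1956,  0.015 ])]
cork 1013.0 [ 0.6203 -0.2427  0.0145]
cork 783.5 [ 0.613  -0.2446  0.0145]
butt top rear corners scene z.034 [ 0.4243 -0.337   0.034 ] [ 0.4056 -0.319   0.034 ]
butt top rear corners side [ 0.4284 -0.3319  0.034 ] [ 0.4058 -0.3291  0.034 ]
pins scene z.03 [ 0.59   -0.1461  0.031 ] [ 0.5584 -0.1239  0.031 ]
pins side [ 0.5904 -0.148   0.031 ] [ 0.5606 -0.1251  0.031 ]
```

>>> drive_tool([
  {"linear": [0.046, -0.031, 0], "dr": [0, 0, -4]},
  {"linear": [0.092, -0.062, 0], "dr": [0, 0, -8]},
  {"linear": [0.138, -0.093, 0], "dr": [0, 0, -12]},
  {"linear": [0.184, -0.124, 0], "dr": [0, 0, -16]},
  {"linear": [0.23, -0.155, 0], "dr": [0, 0, -20]},
  {"linear": [0.276, -0.186, 0], "dr": [0, 0, -24]},
  {"linear": [0.322, -0.217, 0], "dr": [0, 0, -28]},
  {"linear": [0.368, -0.247, 0], "dr": [0, 0, -29.5]},
], grip=1)

```text
clock: 1.15
position: [0.4916, -0.2367, 0.4047]
tool_rot: [2.832, 1.359, -0.0]
contact_force: [0.6, -0.9, 0.4]
width: 0.0869
```

>>> drive_tool([
  {"linear": [0, 0, 0], "dr": [0, 0, 0]},
  {"linear": [0, 0, 0], "dr": [0, 0, 0]},
])

```text
clock: 1.4
position: [0.4906, -0.2388, 0.4045]
tool_rot: [-2.833, -1.357, 0.001]
contact_force: [1.0, -0.7, 0.4]
width: 0.0872
```

```bash
python3 - <<'E'
from bench import r
import cv2,numpy as np
s=r.state(); print(s["clock"],s["position"],s["tool_rot"],s["contact_force"])
i=r.camera_info("wrist"); p,d=r.read_camera("wrist")
np.save("pics/w1T.npy",i["T"]);np.save("pics/w1d.npy",d);cv2.imwrite("pics/w1.png",p[:,:,::-1])
E
```

```text
1.4 [ 0.49063471 -0.23880451  0.40449429] [-2.83321937e+00 -1.35699720e+00  1.19644490e-03] [ 0.96869869 -0.67388703  0.35075033]
```

View pics/w1.png

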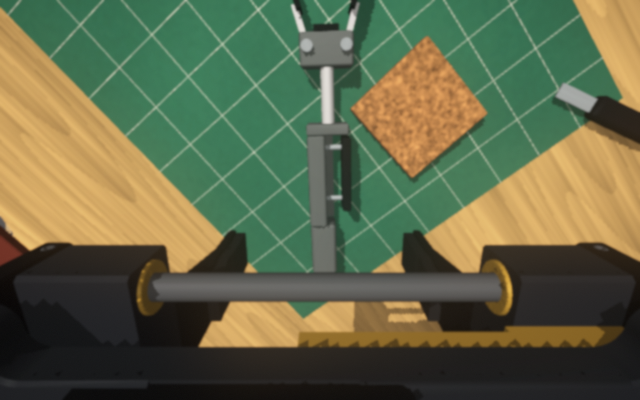

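The wrist view shows the reacher's pins at (307,45) and (346,44), grey bar (318,130–225), black trigger (347,135–210), and cork corners (428,37), (487,115), (413,178), (351,108).

```bash
python3 - <<'E'
from h import *
np.set_printoptions(precision=4,suppress=True)
Tm=np.load("pics/w1T.npy"); d=np.load("pics/w1d.npy")
for u,v in [(307,45),(346,44),(317,180),(348,180),(322,250),(420,110)]:
    z=d[v,u];o,q=ray("wrist",u,v,Tm);print((u,v),o+q*z)
a,b=onz("wrist",307,45,.032,Tm),onz("wrist",346,44,.032,Tm)
m=(a+b)/2;yv=(a-b);print("pins",a,b,"mid",m,"sep",np.linalg.norm(yv),"yaw",np.degrees(np.arctan2(-yv[0],yv[1])))
# edges of grey bar left outer (y=+24,z=.04)
for z in(.036,.04):
  p,q=onz("wrist",308,136,z,Tm),onz("wrist",312,222,z,Tm);e=p-q;print("left edge",p,q,np.degrees(np.arctan2(e[1],e[0])))
p,q=onz("wrist",351,137,.038,Tm),onz("wrist",352,208,.038,Tm);e=p-q;print("trig outer",p,q,np.linalg.norm(e),np.degrees(np.arctan2(e[1],e[0])),"mid",(p+q)/2)
# rod
p,q=onz("wrist",327,70,.02,Tm),onz("wrist",327.5,122,.02,Tm);e=p-q;print("rod yaw",np.degrees(np.arctan2(e[1],e[0])))
cs=[onz("wrist",*c,.015,Tm) for c in[(428,37),(487,115),(413,178),(351,108)]];print("block",np.mean(cs,0),cs)
E
```

```text
(307, 45) [ 0.5598 -0.1246  0.0369]
(346, 44) [ 0.591  -0.1482  0.0352]
(317, 180) [ 0.4807 -0.2376  0.0422]
(348, 180) [ 0.5072 -0.2598  0.0392]
(322, 250) [ 0.429  -0.3103  0.0348]
(420, 110) [ 0.6172 -0.2522  0.015 ]
pins [ 0.56   -0.1239  0.032 ] [ 0.5914 -0.1479  0.032 ] mid [ 0.5757 -0.1359  0.032 ] sep 0.039545433162651626 yaw 52.49093592524348
left edge [ 0.503  -0.1945  0.036 ] [ 0.4429 -0.2743  0.036 ] 53.02333136834304
left edge [ 0.5035 -0.1943  0.04  ] [ 0.444  -0.2732  0.04  ] 53.02333136834303
trig outer [ 0.5387 -0.2243  0.038 ] [ 0.4904 -0.2893  0.038 ] 0.08099856914473182 53.377013675231055 mid [ 0.5146 -0.2568  0.038 ]
rod yaw 51.90521107894577
block [ 0.6159 -0.2535  0.015 ] [array([ 0.6654, -0.1955,  0.015 ]), array([ 0.673 , -0.3042,  0.015 ]), array([ 0.5668, -0.3124,  0.015 ]), array([ 0.5582, -0.2019,  0.015 ])]
```

>>> drive_tool([
  {"linear": [0, 0.002, 0.03], "dr": [0, 0, -1]},
  {"linear": [-0.001, 0.0055, 0.07], "dr": [0, 0, -1.5]},
  {"linear": [-0.001, 0.0055, 0.11], "dr": [0, 0, -1.5]},
  {"linear": [-0.001, 0.0055, 0.15], "dr": [0, 0, -1.5]},
  {"linear": [-0.001, 0.0055, 0.185], "dr": [0, 0, -1.5]},
  {"linear": [-0.001, 0.0055, 0.205], "dr": [0, 0, -1.5]},
  {"linear": [-0.001, 0.0055, 0.2165], "dr": [0, 0, -1.5]},
  {"linear": [-0.001, 0.0055, 0.2165], "dr": [0, 0, -1.5]},
], grip=1)

```text
clock: 2.45
position: [0.4941, -0.2433, 0.1879]
tool_rot: [-2.816, -1.392, 0.001]
contact_force: [-0.3, 0.6, 0.3]
width: 0.0869
```

>>> drive_tool([
  {"linear": [0, 0, 0], "dr": [0, 0, 0]},
  {"linear": [0, 0, 0], "dr": [0, 0, 0]},
  {"linear": [0, 0, 0], "dr": [0, 0, 0]},
  {"linear": [0, 0, 0], "dr": [0, 0, 0]},
  {"linear": [0, 0, 0], "dr": [0, 0, 0]},
  {"linear": [0, 0, 0], "dr": [0, 0, 0]},
], grip=0.06)

```text
clock: 3.2
position: [0.4945, -0.2424, 0.1883]
tool_rot: [-2.815, -1.394, 0.0]
contact_force: [-2.6, 1.9, 3.0]
width: 0.0472
```

>>> drive_tool([
  {"linear": [0, 0, 0], "dr": [0, 0, 0]},
  {"linear": [0, 0, -0.005], "dr": [0, 0, 0]},
  {"linear": [0, 0, -0.012], "dr": [0, 0, 0]},
  {"linear": [0, 0, -0.022], "dr": [0, 0, 0]},
  {"linear": [0, 0, -0.035], "dr": [0, 0, 0]},
  {"linear": [0, 0, -0.045], "dr": [0, 0, 0]},
  {"linear": [0, 0, -0.045], "dr": [0, 0, 0]},
  {"linear": [0, 0, -0.045], "dr": [0, 0, 0]},
])

```text
clock: 4.2
position: [0.4944, -0.2425, 0.2331]
tool_rot: [-2.815, -1.394, 0.0]
contact_force: [-0.5, 0.3, -2.3]
width: 0.0463
```

```bash
python3 - <<'E'
from bench import r
import cv2,numpy as np
s=r.state(); print(s["clock"],s["position"],s["tool_rot"],s["contact_force"],s["moment"],s["width"])
p,d=r.read_camera("scene"); q,d=r.read_camera("side")
x=cv2.resize(p[60:220,200:360],None,fx=2.5,fy=2.5);y=cv2.resize(q[100:260,310:470],None,fx=2.5,fy=2.5)
cv2.imwrite("pics/l1.png",np.hstack([x,y])[:,:,::-1])
E
```

```text
4.2 [ 0.49443313 -0.24251063  0.23306982] [-2.81494515e+00 -1.39440847e+00  3.78368788e-04] [-0.53242538  0.30183187 -2.33254193] [-0.00820805 -0.05631464 -0.04267725] 0.04625959174742131
```

View pics/l1.png

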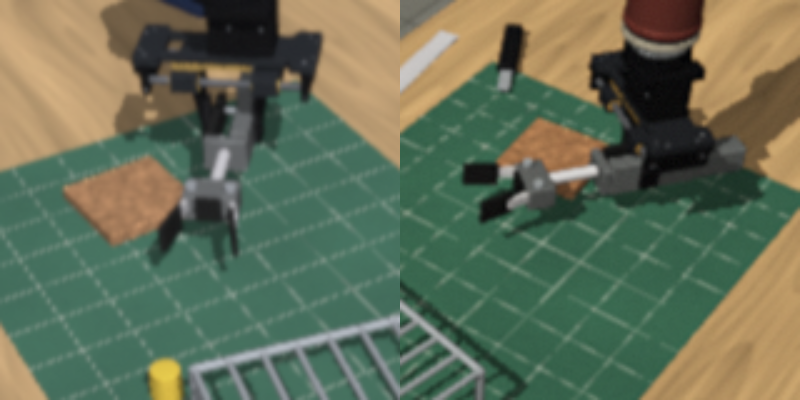

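Lifted level: jaws open, opening 46 mm. Moving to the front of the rack.

>>> drive_tool([
  {"linear": [0.02, 0, 0], "dr": [0, 0, -3.5]},
  {"linear": [0.042, 0, 0], "dr": [0, 0, -7.5]},
  {"linear": [0.064, 0, 0], "dr": [0, 0, -11.5]},
  {"linear": [0.086, 0, 0], "dr": [0, 0, -15.5]},
  {"linear": [0.108, 0, 0], "dr": [0, 0, -19.5]},
  {"linear": [0.128, 0.001, 0.005], "dr": [0, 0, -23.5]},
  {"linear": [0.142, 0.001, 0.013], "dr": [0, 0, -26.3]},
  {"linear": [0.142, 0.001, 0.021], "dr": [0, 0, -26.3]},
])

```text
clock: 5.3
position: [0.5818, -0.1291, 0.2113]
tool_rot: [-2.421, -2.001, -0.0]
contact_force: [0.5, -0.2, -2.4]
width: 0.0466
```

>>> drive_tool([
  {"linear": [0, 0, 0], "dr": [0, 0, 0]},
  {"linear": [0, 0, 0], "dr": [0, 0, 0]},
])

```text
clock: 5.55
position: [0.5811, -0.1311, 0.2122]
tool_rot: [2.426, 1.996, -0.001]
contact_force: [-0.4, -0.3, -3.2]
width: 0.0466
```

```bash
python3 - <<'E'
from bench import r
import cv2,numpy as np
s=r.state(); print(s["clock"],s["position"],s["tool_rot"],np.degrees(2*np.arctan2(s["tool_rot"][1],s["tool_rot"][0])),s["contact_force"],s["width"])
p,d=r.read_camera("scene"); q,d=r.read_camera("side")
x=cv2.resize(p[100:300,230:430],None,fx=2,fy=2);y=cv2.resize(q[120:320,210:410],None,fx=2,fy=2)
cv2.imwrite("pics/l2.png",np.hstack([x,y])[:,:,::-1])
cv2.imwrite("pics/s2.png",p[:,:,::-1]);cv2.imwrite("pics/d2.png",q[:,:,::-1])
E
```

```text
5.55 [ 0.5810743  -0.13113787  0.21220651] [ 2.42582252e+00  1.99620598e+00 -8.27171642e-04] 78.90183379869491 [-0.43699872 -0.25693021 -3.15200507] 0.046554838908888
```

View pics/l2.png

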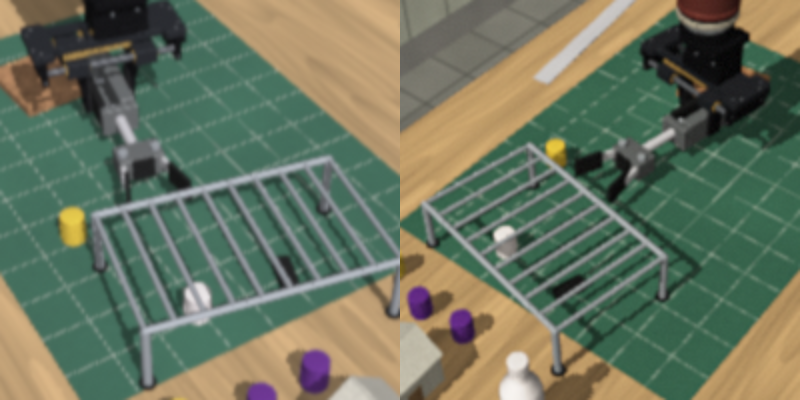

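```bash
python3 - <<'E'
from h import *
psi=np.radians(78.9);X=np.array([np.cos(psi),np.sin(psi),0]);Y=np.array([-X[1],X[0],0])
hand=np.array([.5811,-.1311,0])
out=[]
for n,f in(("scene","pics/s2.png"),("side","pics/d2.png")):
    im=cv2.imread(f);c=proj(n,hand+.15*X+[0,0,.05]).astype(int)
    x0,y0=c-[33,33];s=6
    z=cv2.resize(im[y0:y0+66,x0:x0+66],None,fx=s,fy=s,interpolation=cv2.INTER_CUBIC)
    for p in [hand+.135*X+.02*Y+[0,0,.056],hand+.135*X-.02*Y+[0,0,.056],hand+.19*X+[0,0,.043]]:
        u=(proj(n,p)-[x0,y0]+.5)*s-.5;cv2.drawMarker(z,tuple(int(v) for v in u),(0,0,255),0,12,1)
    out.append(z);print(n,x0,y0)
cv2.imwrite("pics/l3.png",np.hstack(out))
E
```

```text
scene 268 147
side 288 166
```

View pics/l3.png

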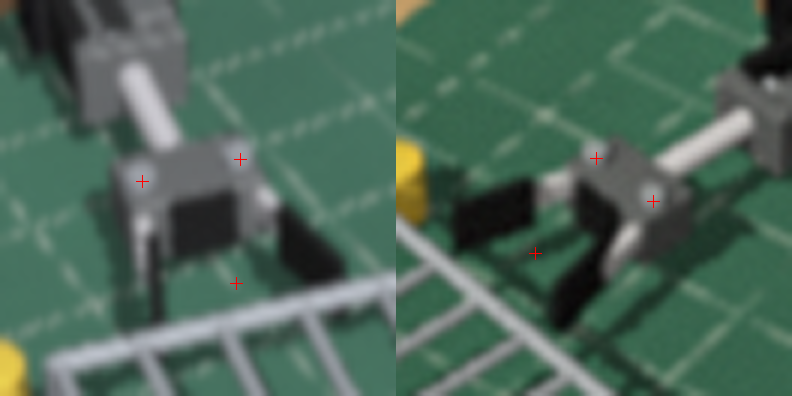

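Jaw pins match the prediction (scene (292,176), (308,172)). Going in.

>>> drive_tool([
  {"linear": [0.02, 0, 0], "dr": [0, 0, 0]},
  {"linear": [0.04, 0, 0], "dr": [0, 0, 0]},
  {"linear": [0.06, 0, 0], "dr": [0, 0, 0]},
  {"linear": [0.08, 0, 0], "dr": [0, 0, 0]},
  {"linear": [0.1, 0, 0.002], "dr": [0, 0, 0]},
  {"linear": [0.115, 0, 0.008], "dr": [0, 0, 0]},
  {"linear": [0.125, 0, 0.014], "dr": [0, 0, 0]},
  {"linear": [0.13, 0, 0.02], "dr": [0, 0, 0]},
])

```text
clock: 6.65
position: [0.6062, -0.0022, 0.1916]
tool_rot: [-2.424, -1.998, 0.001]
contact_force: [-0.7, 0.4, -3.1]
width: 0.0463
```

>>> drive_tool([
  {"linear": [0, 0, 0], "dr": [0, 0, 0]},
  {"linear": [0.007, 0, 0], "dr": [0, 0, 0]},
  {"linear": [0.014, 0, 0], "dr": [0, 0, 0]},
  {"linear": [0.021, 0, 0], "dr": [0, 0, 0]},
  {"linear": [0.028, 0, 0], "dr": [0, 0, 0]},
  {"linear": [0.031, 0, 0], "dr": [0, 0, 0]},
  {"linear": [0.031, 0, 0], "dr": [0, 0, 0]},
])

```text
clock: 7.52
position: [0.6122, 0.0281, 0.1923]
tool_rot: [-2.424, -1.999, -0.0]
contact_force: [-0.3, 0.1, -3.6]
width: 0.0467
```

```bash
cat > look.py <<'E'
from bench import r
import sys
from h import *
s=r.state(); psi=2*np.arctan2(s["tool_rot"][1],s["tool_rot"][0])
print(s["clock"],s["position"],np.degrees(psi),s["contact_force"],s["width"])
X=np.array([np.cos(psi),np.sin(psi),0]);Y=np.array([-X[1],X[0],0]);hand=np.array(s["position"])*[1,1,0]
sh=-(.048-s["width"])/2; sole=s["position"][2]-.1883
dy=float(sys.argv[2]) if len(sys.argv)>2 else 0
m=hand+.19*X+sh*Y+[0,0,sole+.019];print("mouth",m,"sole",sole)
out=[]
for n in("scene","side"):
    p,d=r.read_camera(n);im=p[:,:,::-1].copy();cv2.imwrite(f"pics/{sys.argv[1]}_{n}.png",im)
    x0,y0=(proj(n,m)-[33,33]).astype(int)
    z=cv2.resize(im[y0:y0+66,x0:x0+66],None,fx=6,fy=6,interpolation=cv2.INTER_CUBIC)
    u=(proj(n,m)-[x0,y0]+.5)*6-.5;cv2.drawMarker(z,tuple(int(v) for v in u),(0,0,255),0,12,1)
    out.append(z);print(n,x0,y0)
cv2.imwrite(f"pics/{sys.argv[1]}.png",np.hstack(out))
E
python3 look.py in1
```

```text
7.525 [0.61217295 0.02811447 0.19225807] -280.97244721103044 [-0.32197939  0.14439314 -3.64914435] 0.04667845720636719
mouth [0.64898566 0.21451527 0.02295807] sole 0.003958065421119927
scene 298 216
side 231 208
```

View pics/in1.png

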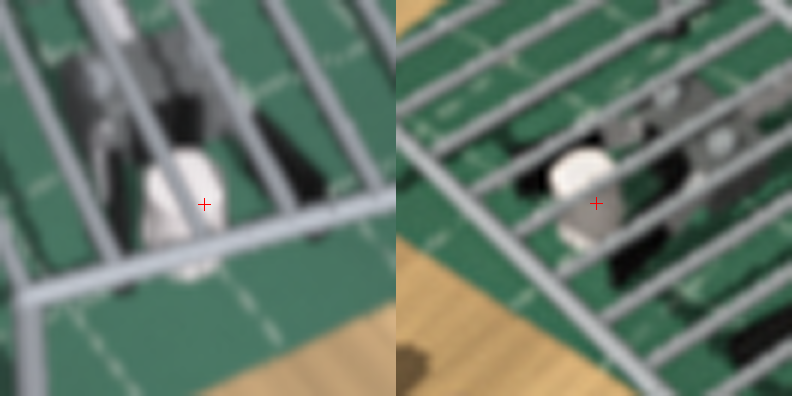

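Cap stands between the open jaws (scene crop (185,210), side (583,200)); closing in stages.

>>> drive_tool([
  {"linear": [0, 0, 0.001], "dr": [0, 0, 0]},
  {"linear": [0, 0, 0.002], "dr": [0, 0, 0]},
  {"linear": [0, 0, 0.002], "dr": [0, 0, 0]},
], grip=-0.08)

```text
clock: 8.0
position: [0.6121, 0.0277, 0.1901]
tool_rot: [-2.424, -1.998, 0.0]
contact_force: [-0.7, -0.6, -2.3]
width: 0.0407
```

>>> drive_tool([
  {"linear": [0, 0, 0], "dr": [0, 0, 0]},
  {"linear": [0, 0, 0], "dr": [0, 0, 0]},
  {"linear": [0, 0, 0], "dr": [0, 0, 0]},
], grip=-0.16)

```text
clock: 8.38
position: [0.6122, 0.0278, 0.1903]
tool_rot: [-2.424, -1.998, -0.0]
contact_force: [-0.0, 0.7, -2.9]
width: 0.037
```

>>> drive_tool([
  {"linear": [0, 0, 0], "dr": [0, 0, 0]},
  {"linear": [0, 0, 0], "dr": [0, 0, 0]},
  {"linear": [0, 0, 0], "dr": [0, 0, 0]},
  {"linear": [0, 0, 0], "dr": [0, 0, 0]},
], grip=-0.24)

```text
clock: 8.88
position: [0.6121, 0.0278, 0.1903]
tool_rot: [-2.424, -1.998, 0.0]
contact_force: [0.0, -0.1, -2.5]
width: 0.0337
```

```bash
python3 look.py in2
```

```text
8.875 [0.61213314 0.02784907 0.19026053] -280.99670391108634 [ 0.03508998 -0.08394628 -2.49120215] 0.033666419710020865
mouth [0.65541131 0.21299324 0.02096053] sole 0.0019605260202235075
scene 295 218
side 229 207
```

View pics/in2.png

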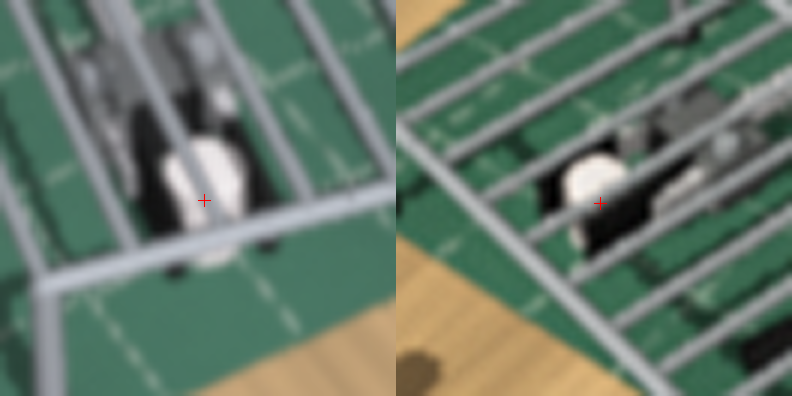

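>>> drive_tool([
  {"linear": [0, 0, 0], "dr": [0, 0, 0]},
  {"linear": [0, 0, 0], "dr": [0, 0, 0]},
  {"linear": [0, 0, 0], "dr": [0, 0, 0]},
  {"linear": [0, 0, 0], "dr": [0, 0, 0]},
], grip=-0.27)

```text
clock: 9.48
position: [0.6121, 0.0279, 0.1902]
tool_rot: [-2.424, -1.998, 0.0]
contact_force: [-0.2, 0.4, -2.4]
width: 0.033
```

>>> drive_tool([
  {"linear": [0, 0, -0.003], "dr": [0, 0, 0]},
  {"linear": [0, 0, -0.006], "dr": [0, 0, 0]},
  {"linear": [0, 0, -0.009], "dr": [0, 0, 0]},
  {"linear": [0, 0, -0.012], "dr": [0, 0, 0]},
  {"linear": [0, 0, -0.012], "dr": [0, 0, 0]},
  {"linear": [0, 0, -0.012], "dr": [0, 0, 0]},
])

```text
clock: 10.22
position: [0.6121, 0.0278, 0.2022]
tool_rot: [-2.424, -1.998, 0.0]
contact_force: [0.6, -0.4, -3.3]
width: 0.0331
```

```bash
python3 look.py in3
```

```text
10.225 [0.61210975 0.02782441 0.20219446] -281.0026122361509 [ 0.62321618 -0.44831364 -3.2900009 ] 0.033085131169986515
mouth [0.65569232 0.21290864 0.03289446] sole 0.013894460842071132
scene 295 214
side 229 204
```

View pics/in3.png

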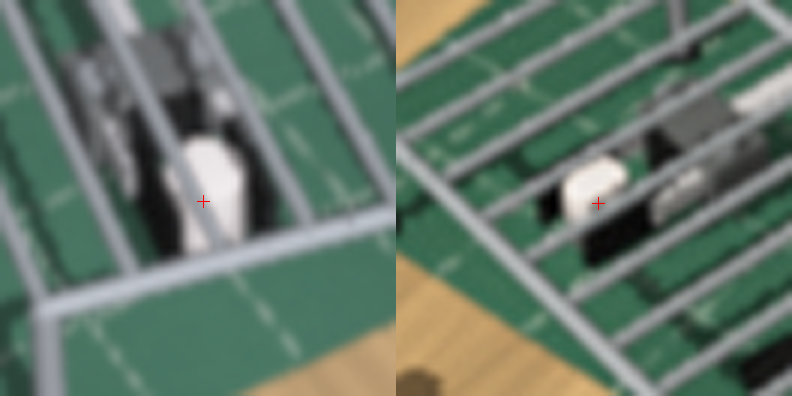

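Cap rises with the jaws. Raise to ~22 mm and withdraw straight.

>>> drive_tool([
  {"linear": [0, 0, -0.004], "dr": [0, 0, 0]},
  {"linear": [0, 0, -0.008], "dr": [0, 0, 0]},
  {"linear": [-0.006, 0, -0.009], "dr": [0, 0, 0]},
  {"linear": [-0.018, 0, -0.009], "dr": [0, 0, 0]},
  {"linear": [-0.034, 0, -0.009], "dr": [0, 0, 0]},
  {"linear": [-0.05, 0, -0.009], "dr": [0, 0, 0]},
  {"linear": [-0.066, 0, -0.009], "dr": [0, 0, 0]},
  {"linear": [-0.082, 0, -0.009], "dr": [0, 0, 0]},
])

```text
clock: 11.32
position: [0.5962, -0.0541, 0.2113]
tool_rot: [-2.425, -1.998, 0.0]
contact_force: [0.4, 0.3, -2.4]
width: 0.0331
```

>>> drive_tool([
  {"linear": [-0.016, 0, 0], "dr": [0, 0, 0]},
  {"linear": [-0.032, 0, 0], "dr": [0, 0, 0]},
  {"linear": [-0.048, 0, 0], "dr": [0, 0, 0]},
  {"linear": [-0.064, 0, 0], "dr": [0, 0, 0]},
  {"linear": [-0.08, 0, 0], "dr": [0, 0, 0]},
  {"linear": [-0.094, 0, 0], "dr": [0, 0, 0]},
  {"linear": [-0.104, 0, 0], "dr": [0, 0, 0]},
  {"linear": [-0.104, 0, 0], "dr": [0, 0, 0]},
])

```text
clock: 12.32
position: [0.5765, -0.1556, 0.2112]
tool_rot: [2.425, 1.997, -0.0]
contact_force: [0.5, 0.9, -2.9]
width: 0.0333
```

```bash
python3 look.py out1
```

```text
12.325 [ 0.57647753 -0.15564873  0.21120634] 78.92865418273614 [ 0.49869293  0.87899564 -2.93827642] 0.03331611834167505
mouth [0.62016875 0.02940527 0.04190634] sole 0.02290634493891025
scene 267 155
side 282 169
```

View pics/out1.png

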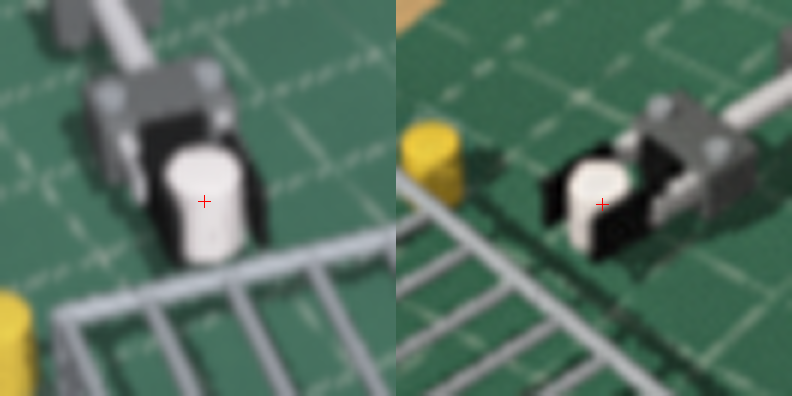

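Cap is out, upright between the pads (scene ≈(301,188)). Carry back over the block.

>>> drive_tool([
  {"linear": [-0.005, 0, -0.008], "dr": [0, 0, 0]},
  {"linear": [-0.02, 0.002, -0.018], "dr": [0, 0, 0]},
  {"linear": [-0.045, 0.006, -0.022], "dr": [0, 0, 0]},
  {"linear": [-0.07, 0.011, -0.022], "dr": [0, 0, 0]},
  {"linear": [-0.095, 0.016, -0.022], "dr": [0, 0, 0]},
  {"linear": [-0.12, 0.021, -0.022], "dr": [0, 0, 0]},
  {"linear": [-0.145, 0.026, -0.022], "dr": [0, 0, 0]},
  {"linear": [-0.17, 0.031, -0.022], "dr": [0, 0, 0]},
])

```text
clock: 13.42
position: [0.5744, -0.3296, 0.234]
tool_rot: [2.424, 1.997, -0.0]
contact_force: [-0.1, -0.6, -3.0]
width: 0.0328
```

>>> drive_tool([
  {"linear": [-0.025, 0.005, 0], "dr": [0, 0, 0]},
  {"linear": [-0.05, 0.01, 0], "dr": [0, 0, 0]},
  {"linear": [-0.075, 0.0145, 0], "dr": [0, 0, 0]},
  {"linear": [-0.092, 0.0175, 0], "dr": [0, 0, 0]},
  {"linear": [-0.1035, 0.0185, 0], "dr": [0, 0, 0]},
  {"linear": [-0.1035, 0.0185, 0], "dr": [0, 0, 0]},
  {"linear": [-0.1035, 0.0185, 0], "dr": [0, 0, 0]},
])

```text
clock: 14.3
position: [0.5735, -0.4315, 0.2332]
tool_rot: [-2.422, -1.999, -0.001]
contact_force: [0.4, 0.4, -3.4]
width: 0.0333
```

```bash
python3 look.py blk1; python3 - <<'E'
from h import *
c=[]
for n in("scene","side"):
    im=cv2.imread(f"pics/blk1_{n}.png");h=cv2.cvtColor(im,cv2.COLOR_BGR2HSV)
    p=proj(n,[.616,-.249,.06]).astype(int)
    m=cv2.inRange(h,(0,0,120),(180,60,255));k=np.zeros_like(m);k[p[1]-20:p[1]+20,p[0]-20:p[0]+20]=255;m&=k
    b=max(cv2.findContours(m,0,2)[0],key=cv2.contourArea);print(cv2.contourArea(b),cv2.boundingRect(b));M=cv2.moments(b);q=(M['m10']/M['m00'],M['m01']/M['m00']);c.append(ray(n,*q))
print(tri(*c))
E
```

```text
14.3 [ 0.57349951 -0.43153845  0.23323336] -280.9294332061193 [ 0.38779709  0.43721773 -3.43813072] 0.03330844484597485
mouth [ 0.61673601 -0.24637754  0.06393336] sole 0.04493335912379104
scene 217 89
side 338 116
146.0 (245, 115, 13, 19)
66.0 (367, 143, 10, 14)
[ 0.61859707 -0.24109103  0.06870521]
```

View pics/blk1.png

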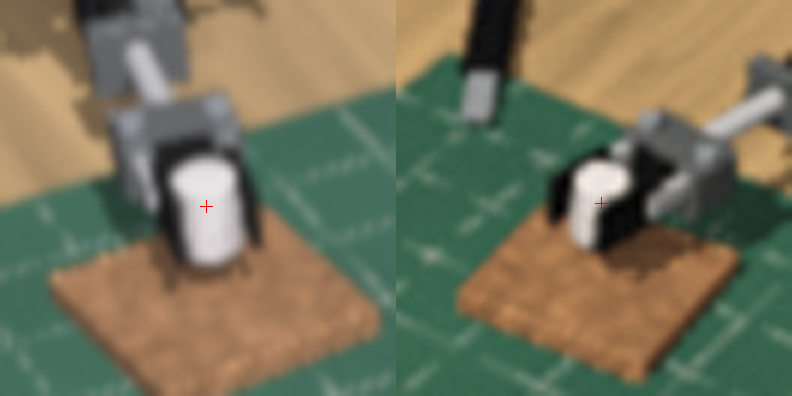

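>>> drive_tool([
  {"linear": [-0.002, 0, 0.006], "dr": [0, 0, 0]},
  {"linear": [-0.003, 0, 0.012], "dr": [0, 0, 0]},
  {"linear": [-0.003, 0, 0.017], "dr": [0, 0, 0]},
  {"linear": [-0.003, 0, 0.021], "dr": [0, 0, 0]},
  {"linear": [-0.003, 0, 0.024], "dr": [0, 0, 0]},
  {"linear": [-0.003, 0, 0.026], "dr": [0, 0, 0]},
  {"linear": [-0.003, 0, 0.027], "dr": [0, 0, 0]},
  {"linear": [-0.003, 0, 0.027], "dr": [0, 0, 0]},
])

```text
clock: 15.4
position: [0.5725, -0.4356, 0.2063]
tool_rot: [2.424, 1.998, 0.0]
contact_force: [-0.6, 0.6, -2.9]
width: 0.0332
```

>>> drive_tool([
  {"linear": [0, 0, 0.0005], "dr": [0, 0, 0]},
  {"linear": [0, 0, 0.001], "dr": [0, 0, 0]},
  {"linear": [0, 0, 0.001], "dr": [0, 0, 0]},
  {"linear": [0, 0, 0.001], "dr": [0, 0, 0]},
])

```text
clock: 15.9
position: [0.5725, -0.4356, 0.2053]
tool_rot: [2.424, 1.998, 0.0]
contact_force: [-0.1, -0.9, -2.6]
width: 0.0334
```

```bash
python3 look.py blk2
```

```text
15.9 [ 0.57250443 -0.43564837  0.20531225] 79.0000198143292 [-0.11263554 -0.88598732 -2.5648432 ] 0.03335492470971525
mouth [ 0.61594608 -0.2505364   0.03601225] sole 0.017012253703642954
scene 218 98
side 339 123
```

View pics/blk2.png

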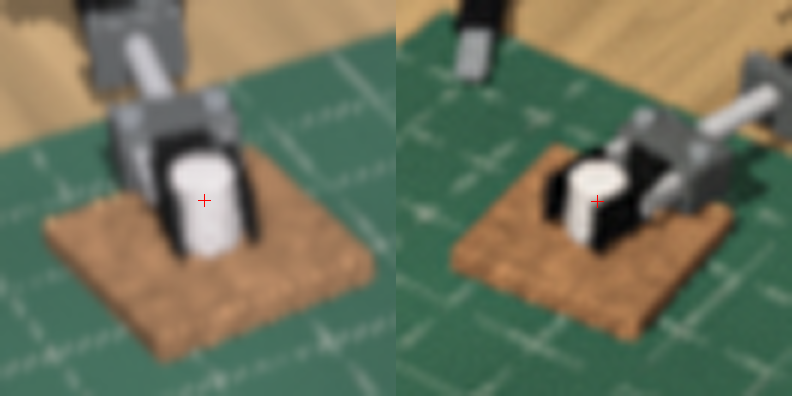

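>>> drive_tool([
  {"linear": [0, 0, 0.0005], "dr": [0, 0, 0]},
  {"linear": [0, 0, 0.0005], "dr": [0, 0, 0]},
  {"linear": [0, 0, 0.0005], "dr": [0, 0, 0]},
])

```text
clock: 16.38
position: [0.5725, -0.4356, 0.2048]
tool_rot: [2.424, 1.998, 0.0]
contact_force: [-0.3, -0.6, -2.4]
width: 0.0335
```

>>> drive_tool([
  {"linear": [0, 0, 0.0005], "dr": [0, 0, 0]},
  {"linear": [0, 0, 0.0005], "dr": [0, 0, 0]},
  {"linear": [0, 0, 0.0005], "dr": [0, 0, 0]},
])

```text
clock: 16.75
position: [0.5725, -0.4357, 0.2043]
tool_rot: [2.424, 1.998, 0.0]
contact_force: [-0.0, -1.1, -2.1]
width: 0.0333
```

Vertical load is easing (−2.9 → −2.1 N), so the cap is touching. Releasing in stages.

>>> drive_tool([
  {"linear": [0, 0, 0], "dr": [0, 0, 0]},
  {"linear": [0, 0, 0], "dr": [0, 0, 0]},
], grip=-0.21)

```text
clock: 17.0
position: [0.5725, -0.4355, 0.2041]
tool_rot: [-2.424, -1.998, 0.0]
contact_force: [0.0, -0.2, -3.5]
width: 0.0346
```

>>> drive_tool([
  {"linear": [0, 0, 0], "dr": [0, 0, 0]},
  {"linear": [0, 0, 0], "dr": [0, 0, 0]},
], grip=-0.14)

```text
clock: 17.25
position: [0.5725, -0.4356, 0.2042]
tool_rot: [-2.424, -1.998, 0.0]
contact_force: [-0.4, 0.2, -2.5]
width: 0.0373
```

>>> drive_tool([
  {"linear": [0, 0, 0], "dr": [0, 0, 0]},
  {"linear": [0, 0, 0], "dr": [0, 0, 0]},
], grip=-0.05)

```text
clock: 17.5
position: [0.5725, -0.4356, 0.2043]
tool_rot: [2.424, 1.998, 0.0]
contact_force: [-0.4, 0.4, -2.6]
width: 0.0413
```

>>> drive_tool([
  {"linear": [0, 0, 0], "dr": [0, 0, 0]},
  {"linear": [0, 0, 0], "dr": [0, 0, 0]},
  {"linear": [0, 0, 0], "dr": [0, 0, 0]},
  {"linear": [0, 0, 0], "dr": [0, 0, 0]},
], grip=0.06)

```text
clock: 18.0
position: [0.5725, -0.4356, 0.2043]
tool_rot: [-2.424, -1.998, -0.0]
contact_force: [0.1, -0.5, -2.5]
width: 0.0461
```

```bash
python3 look.py rel1
```

```text
18.0 [ 0.57250577 -0.43559763  0.20426053] -280.9968760920471 [ 0.14290146 -0.5426441  -2.48619793] 0.046139078194930176
mouth [ 0.60966269 -0.24926398  0.03496053] sole 0.015960532726331328
scene 221 97
side 340 124
```

View pics/rel1.png

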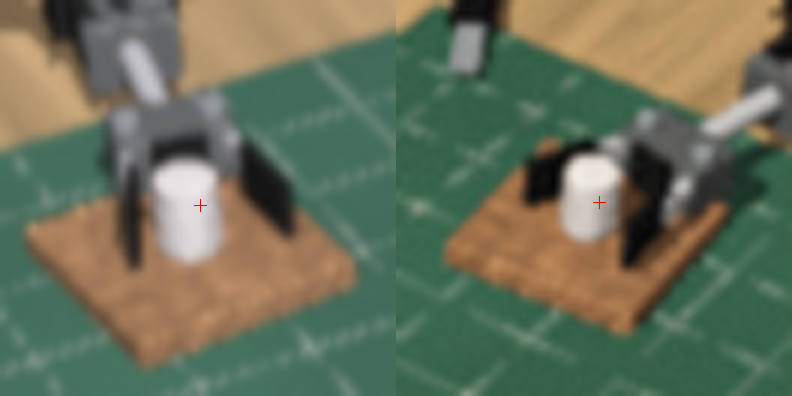

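Cap stands free on the block (scene crop (188,210)), jaws apart. Centre sideways slightly and lift straight up.

>>> drive_tool([
  {"linear": [0, 0.003, -0.001], "dr": [0, 0, 0]},
  {"linear": [0, 0.005, -0.004], "dr": [0, 0, 0]},
  {"linear": [0, 0.005, -0.012], "dr": [0, 0, 0]},
  {"linear": [0, 0.005, -0.024], "dr": [0, 0, 0]},
  {"linear": [0, 0.005, -0.038], "dr": [0, 0, 0]},
  {"linear": [0, 0.005, -0.052], "dr": [0, 0, 0]},
  {"linear": [0, 0.005, -0.064], "dr": [0, 0, 0]},
  {"linear": [0, 0.005, -0.064], "dr": [0, 0, 0]},
])

```text
clock: 19.1
position: [0.5778, -0.4368, 0.2699]
tool_rot: [2.422, 1.997, 0.001]
contact_force: [0.4, 0.3, -3.7]
width: 0.0469
```

```bash
python3 look.py rel2
```

```text
19.1 [ 0.57775594 -0.43677113  0.26992489] 78.99773275602512 [ 0.36187769  0.32187511 -3.71847863] 0.04691193097664375
mouth [ 0.61455106 -0.25036722  0.10062489] sole 0.08162488979881585
scene 216 77
side 341 106
```

View pics/rel2.png

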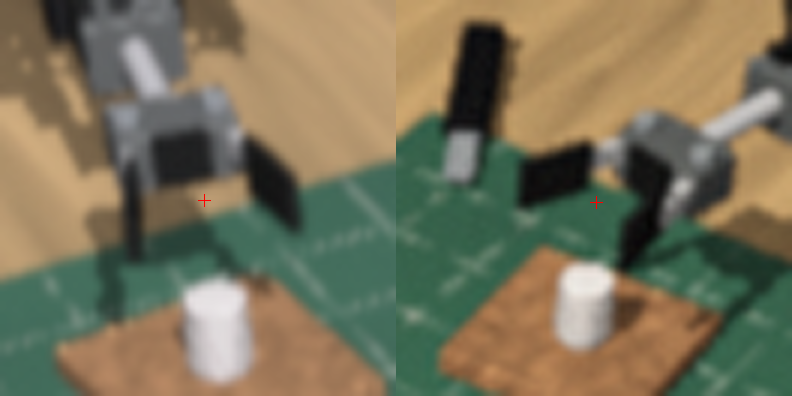

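View pics/rel2_side.png

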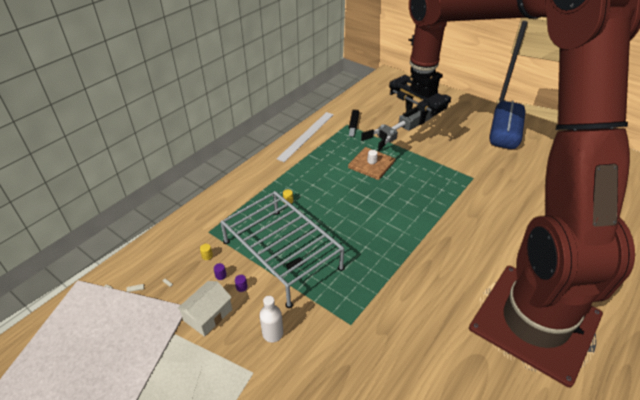

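>>> drive_tool([
  {"linear": [0, -0.015, 0], "dr": [0, 0, 0]},
  {"linear": [0, -0.038, 0], "dr": [0, 0, 0]},
  {"linear": [0.005, -0.065, 0], "dr": [0, 0, 0]},
  {"linear": [0.015, -0.092, 0], "dr": [0, 0, 0]},
  {"linear": [0.028, -0.118, 0], "dr": [0, 0, 0]},
  {"linear": [0.041, -0.142, 0], "dr": [0, 0, 0]},
  {"linear": [0.051, -0.162, 0], "dr": [0, 0, 0]},
  {"linear": [0.055, -0.172, 0], "dr": [0, 0, 0]},
])

```text
clock: 20.2
position: [0.4182, -0.3491, 0.2678]
tool_rot: [-2.423, -1.998, 0.001]
contact_force: [-0.0, -0.6, -2.8]
width: 0.0466
```

>>> drive_tool([
  {"linear": [0, 0, 0.01], "dr": [0, 0, 0]},
  {"linear": [0, 0, 0.026], "dr": [0, 0, 0]},
  {"linear": [0, 0, 0.042], "dr": [0, 0, 0]},
  {"linear": [0, 0, 0.056], "dr": [0, 0, 0]},
  {"linear": [0, 0, 0.068], "dr": [0, 0, 0]},
  {"linear": [0, 0, 0.074], "dr": [0, 0, 0]},
  {"linear": [0, 0, 0.078], "dr": [0, 0, 0]},
  {"linear": [0, 0, 0.078], "dr": [0, 0, 0]},
])

```text
clock: 21.2
position: [0.4191, -0.3498, 0.1903]
tool_rot: [2.424, 1.998, 0.0]
contact_force: [-0.9, 0.3, -3.1]
width: 0.0465
```

>>> drive_tool([
  {"linear": [0, 0, 0.001], "dr": [0, 0, 0]},
  {"linear": [0, 0, 0.002], "dr": [0, 0, 0]},
  {"linear": [0, 0, 0.0025], "dr": [0, 0, 0]},
  {"linear": [0, 0, 0.0025], "dr": [0, 0, 0]},
])

```text
clock: 21.7
position: [0.4192, -0.3499, 0.1884]
tool_rot: [2.424, 1.998, -0.0]
contact_force: [-2.5, 1.9, 6.0]
width: 0.0469
```

>>> drive_tool([
  {"linear": [0, 0, 0], "dr": [0, 0, 0]},
  {"linear": [0, 0, 0], "dr": [0, 0, 0]},
], grip=0.3)

```text
clock: 21.95
position: [0.4191, -0.3498, 0.1878]
tool_rot: [2.424, 1.998, 0.0]
contact_force: [0.6, -0.9, -0.7]
width: 0.0548
```

>>> drive_tool([
  {"linear": [0, 0, 0], "dr": [0, 0, 0]},
  {"linear": [0, 0, 0], "dr": [0, 0, 0]},
  {"linear": [0, 0, 0], "dr": [0, 0, 0]},
], grip=0.85)

```text
clock: 22.32
position: [0.419, -0.3498, 0.1877]
tool_rot: [-2.424, -1.998, -0.0]
contact_force: [0.0, -0.2, 0.3]
width: 0.077
```

>>> drive_tool([
  {"linear": [0, 0, -0.01], "dr": [0, 0, 0]},
  {"linear": [0, 0, -0.03], "dr": [0, 0, 0]},
  {"linear": [0, 0, -0.06], "dr": [0, 0, 0]},
  {"linear": [0, 0, -0.09], "dr": [0, 0, 0]},
  {"linear": [0, 0, -0.12], "dr": [0, 0, 0]},
  {"linear": [0, 0, -0.15], "dr": [0, 0, 0]},
  {"linear": [0, 0, -0.16], "dr": [0, 0, 0]},
  {"linear": [0, 0, -0.16], "dr": [0, 0, 0]},
])

```text
clock: 23.32
position: [0.4191, -0.3498, 0.3481]
tool_rot: [2.423, 1.998, 0.0]
contact_force: [0.4, 0.0, -0.2]
width: 0.0806
```

```bash
python3 - <<'E'
from bench import r
import cv2,numpy as np
s=r.state(); print(s["clock"],s["position"],s["contact_force"],s["width"])
p,d=r.read_camera("scene"); q,d=r.read_camera("side")
cv2.imwrite("pics/f_scene.png",p[:,:,::-1]);cv2.imwrite("pics/f_side.png",q[:,:,::-1])
x=cv2.resize(p[60:330,190:490],None,fx=1.3,fy=1.3);y=cv2.resize(q[90:360,170:470],None,fx=1.3,fy=1.3)
cv2.imwrite("pics/f.png",np.hstack([x,y])[:,:,::-1])
a=cv2.imread("pics/scene0.png");b=cv2.imread("pics/side0.png")
for n,i,j,bx in(("scene",a,p,(290,170,490,370)),("side",b,q,(170,190,360,350))):
    x0,y0,x1,y1=bx;df=cv2.absdiff(i,np.ascontiguousarray(j[:,:,::-1])).max(2)[y0:y1,x0:x1];ys,xs=np.where(df>40);print(n,len(ys),(xs.min()+x0,xs.max()+x0,ys.min()+y0,ys.max()+y0) if len(ys) else None)
E
```

```text
23.325 [ 0.41909042 -0.34976069  0.34812196] [ 0.37233274  0.01712338 -0.22551083] 0.08061253665850802
scene 210 (np.int64(292), np.int64(335), np.int64(170), np.int64(262))
side 288 (np.int64(256), np.int64(359), np.int64(190), np.int64(249))
```

View pics/f.png

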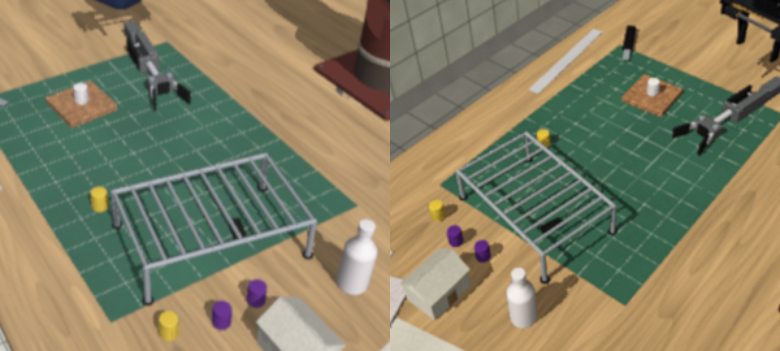

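Cap standing on the block, the reacher flat on the desk clear of everything, and the eraser, glue bottle and house unchanged (image differences only where the cap and reacher had been).

```bash
python3 -c "
from bench import r
print(r.job_done())"
```

```text
the job is handed in; nothing more can be done
None
```

The job is done and handed in at about 23.4 s on the robot's clock. I gripped the white cap between both jaws under the rack, drew it straight out about 20 mm off the desk, and set it standing on the cork block. The reacher is on its sole on the desk with the trigger released, clear of the cap, block and rack.

- **Cap and reacher:** the last pictures show the cap upright near the middle of the block and the gripper well clear with about zero force on it.
- **Things left alone:** comparing the first and last pictures in the area around the rack, bottle and house showed changes only where the cap and reacher had been. The eraser, glue bottle and house show no change.
- **Not measured directly:** the squeeze on the cap. The gripper's force is fixed at half its most (30 N), and I inferred it from the finger opening, which held at about 33 mm.
- **Disagreement:** the camera estimates of the block's centre differed by up to about 11 mm. I aimed between them, which the 110 mm block easily allowed.

No checks failed.

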